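# Set out the filter test chain

### The arm

A 6-joint arm with a two-finger parallel gripper is mounted at the origin on a cart in front of the work surface, level with it; the furniture and walls round the work are solid. World frame = base frame: x ahead of the robot, y to its left, z up, the work surface at z = 0. Lengths are in m, angles in degrees, forces in N, time in s.
With the tool pointing down it reaches from about 0.325 to 0.85 m from the base axis. Payload 15.5 kg.
Tool frame: the origin (TCP) lies midway between the tips of the shut fingers; the grasp point (between the pads) lies 19 mm behind it; y points along the fingers, x is the direction in which the jaws open and shut, and the axes are right-handed (so a half turn about y gives the same grasp; the last joint's range is limited). The gripper opens to 91 mm and grips with 3 to 60 N. Pads are 32 mm wide; open, the fingers measure 118 mm over their backs; the gripper's body (76 mm by 178 mm) begins 60 mm behind the grasp point.
Start: joints at [61.908, 28.281, 77.091, -0, 74.628, -5.472], TCP at [0.24, 0.577, 0.214] pointing down, gripper open.
Joint ranges: [-166.48, 166.48], [-47.26, 123.95], [12.59, 153.08], [-70.14, 250.14], [6.76, 159.57], [-176.63, 176.63]. Speed limits (degrees/s): [108.29, 108.29, 147.25, 172.46, 172.46, 172.46].

### API

Orientations are given as a 3x3 rotation matrix whose columns are the frame's x, y, z axes.
In Python, from bench import ctrl gives the robot as it stands. The module is installed in compiled form; this text tells all that it offers. Calls block until the motion is done:
- ctrl.goto(position, orientation): joint-space move of the TCP to a pose.
- ctrl.move_l(position, vel=0.15, ori=None, contact_N=None): straight line of the TCP; ori=None keeps the orientation; vel is the mean speed in m/s. With contact_N (N) it stops when the force on the tool has changed by that much, and returns True; else False.
- ctrl.movej(angles): joint-space move.
- ctrl.command_gripper(opening): opening from 0.0 (shut) to 1.0 (fully open); the grip force is fixed at half the most; returns when the fingers have stopped.
- ctrl.sleep(seconds).
- ctrl.ik(position, orientation): joint angles nearest the present ones, or None.
- ctrl.read_camera(name): name is "side" or "top" or "wrist"; returns the picture (384x512x3 uint8, blue, green, red); there is no depth.
- ctrl.camera_params(name): a dict with "fx", "fy", "cx", "cy" (pixels), "D" ([k1, k2, p1, p2, k3] as OpenCV has them; the pictures are not rectified), "pose" (4x4, takes a point from camera to world coordinates); the wrist camera has in their place "T_tool_cam" (4x4, takes a point from camera to tool coordinates, whose origin is the TCP and whose axes are the tool frame's). Camera axes: x right, y up, looking along -z (the intrinsics and any distortion apply to the point x, -y, -z); pixel columns grow to the right and rows downward; lengths in m; the calibration is good to about 2 mm. A picture is of the moment at which its call begins: read the wrist's pose just before it. camera_params takes no time and is no camera call.
A pose or a line that the arm cannot do raises ctrl.MotionError and nothing moves.
- ctrl.sign_off(): hands the job in, once; it reports no verdict.
Readings, each from a call of its own:
- ctrl.current_t(): time.
- ctrl.current_q(): joint angles.
- ctrl.current_dq(): joint speeds.
- ctrl.current_effort(): joint torques, N m.
- ctrl.current_tool_pos(): TCP position.
- ctrl.current_eef_rot(): TCP orientation.
- ctrl.current_contact_force(): force on the tool from outside, world axes, zero at the start.
- ctrl.current_wrist_torque(): the same for the moment, N m.
- ctrl.current_grip_width(): opening from 0.0 (shut) to 1.0 (fully open).
Only numpy, scipy, OpenCV 4.12 (cv2) and the standard library are available. Lean on these libraries where they do the work, as an engineer would, in place of code of your own. Each camera call takes 0.05 s, during which the arm holds its last target.

### The job

Set out the test chain on the row of three carrier pads, each part upright and centred on its pad: the attenuator on the end pad next to the source block (the block with the brass jack), lying along the row; the filter module on the middle pad; the dummy load on the other end pad, so that the module is between the two. Then stand the heatsink, fins up, centred squarely on top of the filter module with their long sides parallel. Leave the flux tin where it is.

Things in the scene. Friction and masses are not known exactly. Their poses are not given: they have to be found in the camera images.
- attenuator: Loose coaxial attenuator, a silvery and blue-banded round barrel 54 mm long and 17 mm across, lying down. Origin: centre of its underside; its x axis runs along its length, z up. Its collider is a box 54 x 16 x 17 mm, so it does not roll. 0.03 kg.
- filter_module: Loose filter module: white metal can on a green circuit board, 30 x 42 x 17 mm, lying board down. Origin: centre of its underside; its y axis runs along the 42 mm side, x across (30 mm); z up. Solid up to a flat top 16 mm above the origin. 0.03 kg.
- heatsink: Loose silvery finned heatsink, 34 x 50 x 26 mm, fins up. Origin: centre of its underside; its y axis runs along the 50 mm side, x across (34 mm); z up. Collides as a full box. 0.045 kg.
- dummy_load: Loose coaxial dummy load: dark upright metal cylinder with cooling rings, 36 mm diameter and 34 mm high, and a small 12 mm plug 8 mm high on its top. Origin: centre of its underside; z up. 0.09 kg.
- flux_pot: Loose round flux tin, white with a yellow lid, 46 mm across, 22 mm high: a bystander among the parts, to be left where it is. Origin: centre of its underside; z up.
- pad_middle: Fixed square aluminium carrier pad with a flush dark rubber face, 76 x 76 x 5 mm. Origin: centre of its underside (top face 5 mm above it); z up. The middle pad of the row. The row of three pads runs along this pad's y axis (the pads about 100 mm apart, centre to centre).
- pad_left: Fixed square aluminium carrier pad with a flush dark rubber face, 76 x 76 x 5 mm. Origin: centre of its underside (top face 5 mm above it); z up. The pad at the robot's left (+y) end of the row.
- pad_right: Fixed square aluminium carrier pad with a flush dark rubber face, 76 x 76 x 5 mm. Origin: centre of its underside (top face 5 mm above it); z up. The pad at the robot's right (-y) end of the row.
- source_block: Fixed aluminium source block, 50 x 40 x 30 mm, with an upright brass coaxial jack on its top (48 mm high in all). It stands just beyond one end pad of the row, about 88 mm from that pad's centre; which end differs from start to start. Origin: centre of its underside.
- end_stop: Fixed plain low aluminium block, 50 x 40 x 18 mm, with two dark screw heads and no jack (20 mm high in all), just beyond the other end pad of the row. Origin: centre of its underside.
There are look-alikes about, which are no part of the job. Leave any blue or red look-alike of the filter_module alone.

How it is judged:
By the outcome, as a careful person would: the job done as asked, in the order asked, and still so for the second after the job is handed in, with the robot touching nothing.
It also fails if it takes over 107 s, if anything falls off the work surface, if the arm or the gripper's body presses on something with over 40 N, if the wrist force passes 120 N, or if a joint passes its speed limit or range.

## Working session

There is one attempt and no reset: what is moved stays moved. The work goes in short steps, each a Python script; the robot and the scene stay as the last script left them, time stands still between calls to the robot, and variables do not carry over. Pictures are saved under pics/ and viewed, and the job is handed in when it is done.

```bash
mkdir -p pics; ls; python3 - <<'E'
from bench import ctrl
import cv2,numpy as np
np.set_printoptions(precision=4,suppress=True)
print(ctrl.current_t(),ctrl.current_tool_pos(),ctrl.current_eef_rot(),ctrl.current_grip_width())
for n in["side","top","wrist"]:
    im=ctrl.read_camera(n);cv2.imwrite(f"pics/{n}0.png",im);print(n,ctrl.camera_params(n))
E
```

```text
pics
0.0 [0.2402 0.5766 0.2133] [[ 0.3846 -0.0006 -0.9231]
 [ 0.9231 -0.0011  0.3846]
 [-0.0012 -1.      0.0001]] 1.0012562405578531
side {'fx': 489.9857108916833, 'fy': 489.9857108916833, 'cx': 256.5836648247239, 'cy': 188.96513124230245, 'D': array([-0.0384,  0.    ,  0.    ,  0.    ,  0.    ]), 'pose': array([[ 0.9978, -0.0375,  0.0541,  0.5562],
       [ 0.0658,  0.553 , -0.8306, -0.8557],
       [ 0.0012,  0.8323,  0.5543,  0.6259],
       [ 0.    ,  0.    ,  0.    ,  1.    ]])}
top {'fx': 347.5744879424662, 'fy': 347.5744879424662, 'cx': 257.6742359293367, 'cy': 189.17274565355206, 'D': array([-0.0504,  0.    ,  0.    ,  0.    ,  0.    ]), 'pose': array([[ 0.0276,  0.9942, -0.1038,  0.4037],
       [-0.9995,  0.0289,  0.0115,  0.0288],
       [ 0.0144,  0.1034,  0.9945,  0.8936],
       [ 0.    ,  0.    ,  0.    ,  1.    ]])}
wrist {'fx': 332.06507574140915, 'fy': 332.06507574140915, 'cx': 259.9496937719275, 'cy': 195.04155225980264, 'D': array([0.0337, 0.    , 0.    , 0.    , 0.    ]), 'T_tool_cam': array([[ 1.    , -0.0004, -0.0003, -0.0004],
       [-0.0002,  0.29  , -0.957 , -0.1715],
       [ 0.0005,  0.957 ,  0.29  ,  0.083 ],
       [ 0.    ,  0.    ,  0.    ,  1.    ]])}
```

View pics/top0.png

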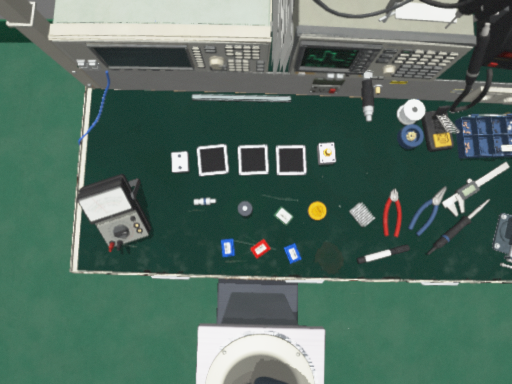

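View pics/side0.png

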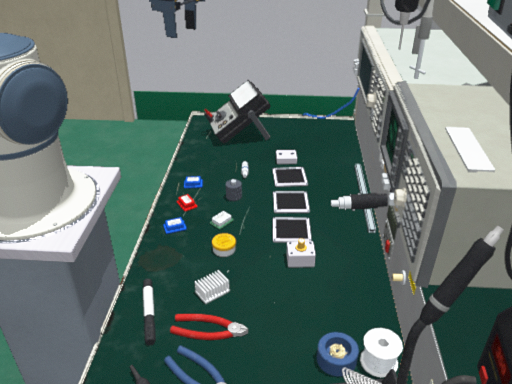

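View pics/wrist0.png

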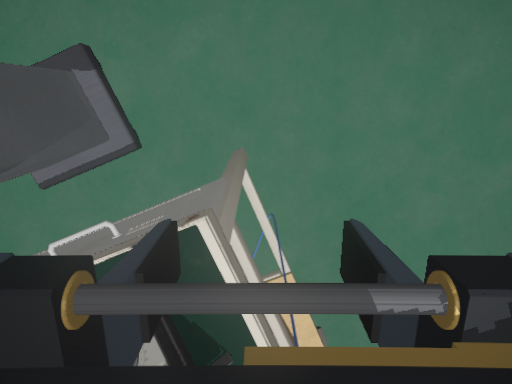

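```bash
cat > h.py <<'E'
from bench import ctrl
import cv2,numpy as np,math
np.set_printoptions(precision=4,suppress=True)
def campose(n,toolp=None):
    p=ctrl.camera_params(n)
    if n!="wrist": return p,p["pose"]
    T=np.eye(4);T[:3,:3]=toolp[1];T[:3,3]=toolp[0]
    return p,T@p["T_tool_cam"]
def K(p): return np.array([[p["fx"],0,p["cx"]],[0,p["fy"],p["cy"]],[0,0,1]])
def ray2plane(n,px,z,toolp=None):
    p,T=campose(n,toolp)
    u=cv2.undistortPoints(np.array(px,float).reshape(-1,1,2),K(p),p["D"]).reshape(-1,2)
    d=np.c_[u[:,0],-u[:,1],-np.ones(len(u))]@T[:3,:3].T
    o=T[:3,3]; return o+d*((z-o[2])/d[:,2])[:,None]
def proj(n,pts,toolp=None):
    p,T=campose(n,toolp)
    c=(np.array(pts,float).reshape(-1,3)-T[:3,3])@T[:3,:3]
    c=c*[1,-1,-1]
    return cv2.projectPoints(c,np.zeros(3),np.zeros(3),K(p),p["D"])[0].reshape(-1,2)
def R(deg):  # tool down, jaw axis x at angle deg from world x
    a=math.radians(deg);x=np.array([math.cos(a),math.sin(a),0]);y=np.array([0,0,-1.]);return np.c_[x,y,np.cross(x,y)]
def shot(name):
    tp=(np.array(ctrl.current_tool_pos()),np.array(ctrl.current_eef_rot()))
    im=ctrl.read_camera("wrist");cv2.imwrite(f"pics/{name}.png",im);np.savez(f"pics/{name}.npz",p=tp[0],R=tp[1]);return im,tp
def load(name):
    d=np.load(f"pics/{name}.npz");return cv2.imread(f"pics/{name}.png"),(d["p"],d["R"])
E
python3 - <<'E'
from h import *
L={"end":((180,162),.018),"pl":((212,160),.005),"pm":((253,160),.005),"pr":((291,160),.005),"src":((327,153),.03),"att":((204,202),.015),"dummy":((245,209),.034),"filt":((285,215),.016),"flux":((317,211),.022),"hs":((362,214),.026),"conn":((368,115),.05)}
for k,(px,z) in L.items(): print(k,ray2plane("top",px,z)[0])
S={"conn":((333,203),0.05)}
print(ray2plane("side",(333,203),.1),ray2plane("side",(333,203),.2))
print(ray2plane("top",(368,115),.1),ray2plane("top",(368,115),.2))
t=cv2.imread("pics/top0.png")[130:280,160:390];cv2.imwrite("pics/topc.png",cv2.resize(t,None,fx=3.4,fy=3.4,interpolation=cv2.INTER_CUBIC))
# ik check for a look pose
for p in [(.45,-.05,.3),(.3,-.05,.3),(.35,-.05,.35)]:
  for a in (0,90,-90,180): print(p,a,ctrl.ik(p,R(a)))
E
```

```text
end [0.559  0.2188 0.018 ]
pl [0.569  0.1389 0.005 ]
pm [0.5721 0.0327 0.005 ]
pr [ 0.5752 -0.066   0.005 ]
src [ 0.5913 -0.1546  0.03  ]
att [0.4588 0.1535 0.015 ]
dummy [0.4433 0.0488 0.034 ]
filt [ 0.4318 -0.0521  0.016 ]
flux [ 0.4438 -0.132   0.022 ]
hs [ 0.4391 -0.2452  0.026 ]
conn [ 0.6882 -0.2545  0.05  ]
[[ 0.6497 -0.105   0.1   ]] [[ 0.6319 -0.2478  0.2   ]]
[[ 0.6714 -0.2377  0.1   ]] [[ 0.6376 -0.2041  0.2   ]]
(0.45, -0.05, 0.3) 0 [-13.9042   9.2644  92.3627  -0.      78.3729 -13.9042]
(0.45, -0.05, 0.3) 90 [ -13.9042    9.2644   92.3627   -0.       78.3729 -103.9042]
(0.45, -0.05, 0.3) -90 [-13.9042   9.2644  92.3627  -0.      78.3729  76.0958]
(0.45, -0.05, 0.3) 180 [-13.9042   9.2644  92.3627  -0.      78.3729 166.0958]
(0.3, -0.05, 0.3) 0 [-20.7633  -4.9414 107.4767  -0.      77.4647 -20.7633]
(0.3, -0.05, 0.3) 90 [ -20.7633   -4.9414  107.4767   -0.       77.4647 -110.7633]
(0.3, -0.05, 0.3) -90 [-20.7633  -4.9414 107.4767  -0.      77.4647  69.2367]
(0.3, -0.05, 0.3) 180 [-20.7633  -4.9414 107.4767  -0.      77.4647 159.2367]
(0.35, -0.05, 0.35) 0 [-17.835   -2.3487  97.2385  -0.      85.1103 -17.835 ]
(0.35, -0.05, 0.35) 90 [ -17.835    -2.3487   97.2385   -0.       85.1103 -107.835 ]
(0.35, -0.05, 0.35) -90 [-17.835   -2.3487  97.2385  -0.      85.1103  72.165 ]
(0.35, -0.05, 0.35) 180 [-17.835   -2.3487  97.2385  -0.      85.1103 162.165 ]
```

View pics/topc.png

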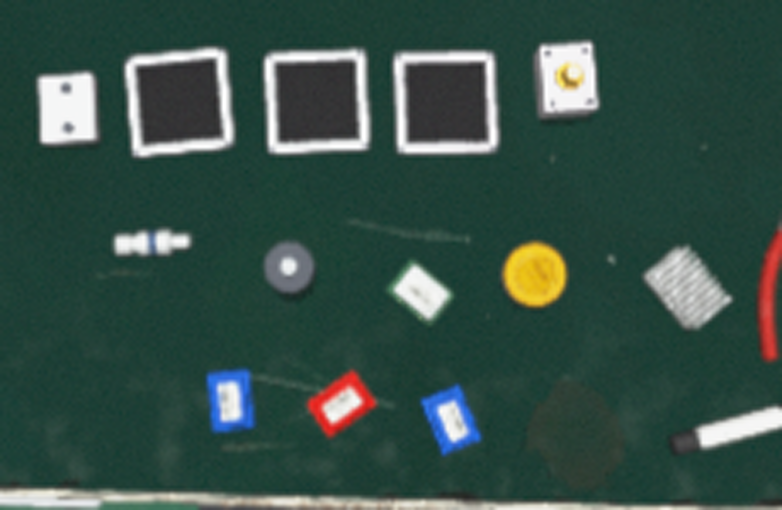

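```bash
python3 - <<'E'
from h import *
ctrl.move_l((.24,.577,.32),vel=.3)
ctrl.goto((.41,.0,.22),R(-90));shot("A1");print(ctrl.current_t())
ctrl.goto((.41,-.16,.22),R(-90));shot("A2")
ctrl.goto((.53,.03,.22),R(-90));shot("B1");print(ctrl.current_t())
ctrl.goto((.58,.03,.22),R(90));shot("B2");
ctrl.goto((.50,0,.22),R(90));shot("A3");
ctrl.goto((.50,-.16,.22),R(90));shot("A4");print(ctrl.current_t())
E
python3 -c "
import cv2,numpy as np
i=[cv2.imread(f'pics/{n}.png') for n in 'A1 A2 B1 B2 A3 A4'.split()]
i=[cv2.resize(x,(400,300)) for x in i]
cv2.imwrite('pics/m1.png',np.vstack([np.hstack(i[:2]),np.hstack([i[2],i[3]])]))"
```

```text
2.8833
4.5667
8.5917
```

View pics/m1.png

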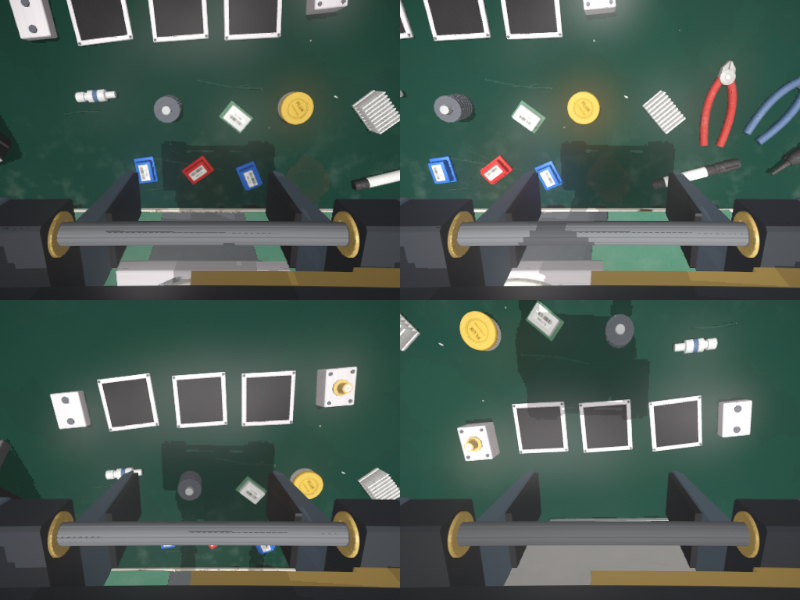

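View pics/A1.png

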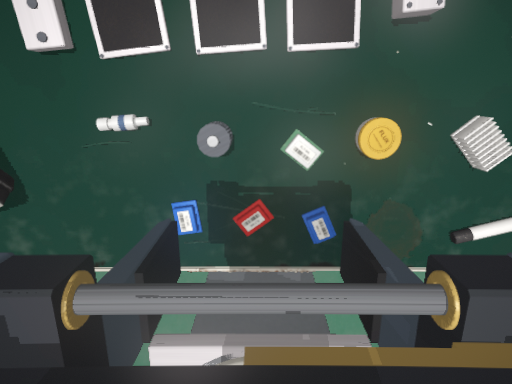

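View pics/A3.png

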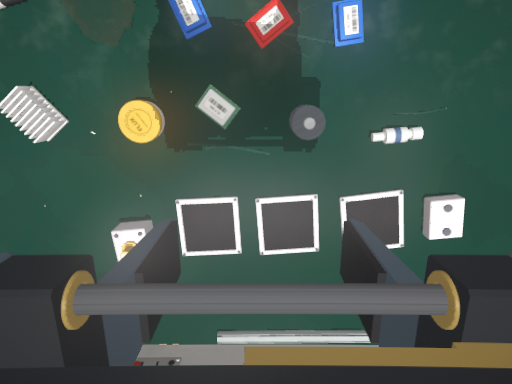

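View pics/A4.png

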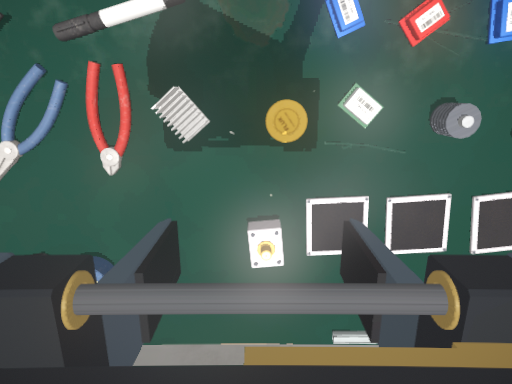

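```bash
cat > m.py <<'E'
from h import *
def meas(name,exp,z,half=.045,vmin=110,smax=90,mode="bright",view=None,hull=True):
    im,tp=load(name) if view is None else view
    c=proj("wrist",[exp],tp)[0]
    e=proj("wrist",[np.array(exp)+[half,0,0],np.array(exp)+[0,half,0]],tp); r=max(np.linalg.norm(e-c,axis=1))
    hsv=cv2.cvtColor(im,cv2.COLOR_BGR2HSV)
    m=(hsv[...,2]>vmin)&(hsv[...,1]<smax) if mode=="bright" else mode(im,hsv)
    roi=np.zeros(m.shape,np.uint8);cv2.circle(roi,tuple(int(round(v)) for v in c),int(r),255,-1)
    m=(m&(roi>0)).astype(np.uint8)*255
    m=cv2.morphologyEx(m,cv2.MORPH_CLOSE,np.ones((5,5)))
    cs=cv2.findContours(m,cv2.RETR_EXTERNAL,cv2.CHAIN_APPROX_NONE)[0]
    k=max(cs,key=cv2.contourArea)
    w=ray2plane("wrist",k.reshape(-1,2),z,tp)[:,:2]
    (cx,cy),(a,b),ang=cv2.minAreaRect((w*1000).astype(np.float32))
    # angle of long side from world x
    if a<b: a,b,ang=b,a,ang+90
    M=cv2.moments((w*1e6).astype(np.int32).reshape(-1,1,2)) if False else None
    return np.array([cx,cy]),(a,b),(ang+90)%180-90,k
if __name__=="__main__":
    X={"pl":(("B1","B2"),(.569,.139,.005),.005,.058),"pm":(("B1","B2"),(.572,.033,.005),.005,.058),"pr":(("B1","B2"),(.575,-.066,.005),.005,.058),
    "att":(("A1","A3"),(.459,.153,.01),.0085,.045),"filt":(("A1","A2","A3","A4"),(.432,-.052,.016),.016,.035),"hs":(("A2","A4"),(.439,-.245,.026),.026,.045)}
    V={}
    for k,(ns,e,z,h) in X.items():
        for n in ns:
            c,s,a,kk=meas(n,e,z,h);print(k,n,c,np.array(s),round(a,1))
            V.setdefault(n,cv2.imread(f"pics/{n}.png"));cv2.drawContours(V[n],[kk],-1,(255,0,255),1)
    dk=lambda im,h:(h[...,1]<70)&(h[...,2]>45)
    for n in("A1","A2","A3","A4"):
        c,s,a,kk=meas(n,(.443,.049,.03),.034,.04,mode=dk);print("dummy",n,c,np.array(s),round(a,1))
        cv2.drawContours(V[n],[kk],-1,(255,0,255),1)
        pl=lambda im,h:(h[...,1]<60)&(h[...,2]>140)
        try:
            c,s,a,kk=meas(n,(.443,.049,.038),.042,.022,mode=pl);print("plug",n,c,np.array(s))
        except Exception as ex: print(n,ex)
        cv2.drawContours(V[n],[kk],-1,(0,0,255),1)
    i=[cv2.resize(V[n][:260] if n[0]=='A' else V[n][:300],(400,200)) for n in V]
    cv2.imwrite("pics/dbg.png",np.vstack([np.hstack(i[j:j+2]) for j in range(0,6,2)]))
E
python3 m.py
```

```text
pl B1 [571.0146 139.0436] [77.7485 77.0969] -82.6
pl B2 [568.3151 147.7554] [95.3864 77.521 ] -82.5
pm B1 [574.6047  34.2434] [77.2621 76.9912] -85.8
pm B2 [574.1191  24.3792] [96.9019 77.3702] -85.7
pr B1 [577.0385 -64.1023] [78.0511 77.3416] -87.1
pr B2 [582.8544 -65.3774] [113.3356  91.3984] -87.1
att A1 [462.5421 155.5042] [59.1528 16.7903] -85.6
att A3 [461.4911 155.2617] [58.3986 17.6125] -86.2
filt A1 [433.3648 -46.7759] [41.614 30.022] 52.1
filt A2 [432.934 -51.215] [42.4256 31.5508] 52.1
filt A3 [429.5073 -46.8937] [40.3448 28.4815] 52.0
filt A4 [431.5297 -46.6119] [57.3134 50.1015] 33.8
hs A2 [ 441.6887 -244.8309] [56.026  36.2527] 41.1
hs A4 [ 438.369  -245.3168] [51.5483 39.0637] 41.2
dummy A1 [447.8421  49.3406] [40.1823 36.549 ] -29.2
plug A1 [446.4872  50.7484] [12.0764 11.5457]
dummy A2 [448.6452  42.8684] [53.3707 36.1793] -74.1
plug A2 [447.2023  46.0136] [32.9086 32.3742]
dummy A3 [443.857   49.1451] [39.1531 35.8975] 46.2
plug A3 [444.9943  50.2065] [10.4828 10.0756]
dummy A4 [444.2429  42.0655] [53.1452 35.7491] 85.1
plug A4 [444.405   45.9384] [33.5964 32.6935]
```

View pics/dbg.png

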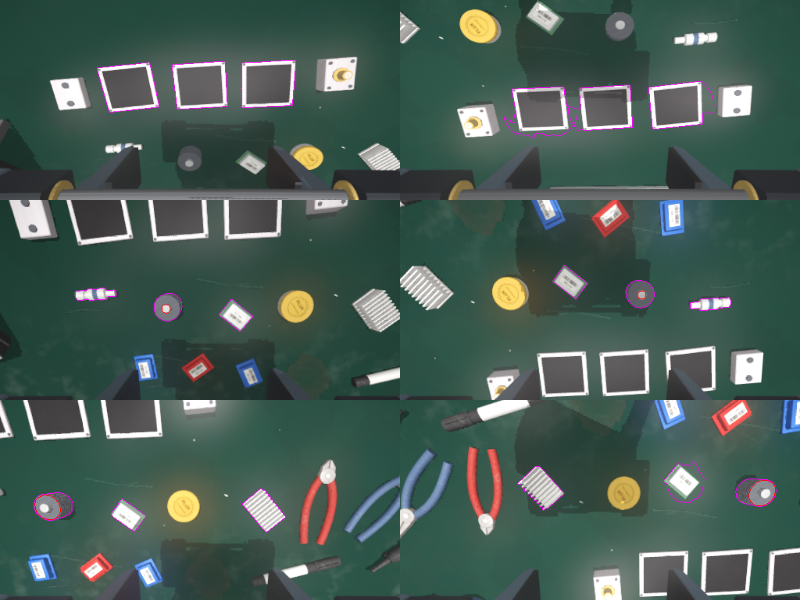

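```bash
python3 - <<'E'
from m import *
for n in("B1","B2"):
  for k,e in (("pl",(.570,.139,.005)),("pm",(.574,.035,.005)),("pr",(.576,-.064,.005))):
    for v in (140,170):
      c,s,a,_=meas(n,e,.005,.058,v);print(n,k,v,c,np.array(s),round(a,1))
for k,e,z,ns in (("att",(.462,.155,.0085),.0085,("A1","A3")),("filt",(.431,-.048,.016),.016,("A1","A2","A3","A4")),("hs",(.440,-.245,.026),.026,("A1","A2","A3","A4"))):
  for n in ns:
    for v in (130,160):
      c,s,a,_=meas(n,e,z,.036,v,60);print(n,k,v,c,np.array(s),round(a,1))
E
```

```text
B1 pl 140 [570.9212 138.988 ] [76.8009 76.5713] -82.6
B1 pl 170 [570.7783 139.0637] [76.2142 75.9034] -82.5
B1 pm 140 [574.6591  34.2463] [76.6105 76.4136] -85.8
B1 pm 170 [574.7002  34.3059] [76.2078 75.9955] -85.8
B1 pr 140 [577.0442 -64.3923] [76.7493 76.4787] 2.8
B1 pr 170 [576.8333 -64.1874] [75.916  75.9108] 2.6
B2 pl 140 [569.6015 138.9326] [77.117  76.7979] -82.7
B2 pl 170 [569.4781 138.705 ] [76.3188 76.1051] 7.5
B2 pm 140 [573.3573  34.14  ] [76.7577 76.7374] 4.2
B2 pm 170 [573.2807  34.1972] [76.4641 76.3402] 4.2
B2 pr 140 [575.6567 -64.2858] [76.8428 76.6488] -87.2
B2 pr 170 [575.5773 -64.2272] [76.3211 76.2272] 2.8
A1 att 130 [462.4151 156.1657] [56.8313 16.4827] -85.6
A1 att 160 [462.153  156.1335] [56.8505 15.7396] -85.3
A3 att 130 [461.4901 155.2811] [58.3599 17.4533] -86.2
A3 att 160 [460.9922 155.7974] [56.9103 16.87  ] -83.8
A1 filt 130 [432.5002 -47.4803] [40.1591 28.2006] 45.6
A1 filt 160 [433.3561 -47.1775] [38.7089 27.1158] 50.9
A2 filt 130 [432.5509 -51.1838] [40.6256 30.6916] 52.5
A2 filt 160 [432.6013 -50.8595] [39.9522 29.7503] 52.1
A3 filt 130 [429.8695 -46.6212] [37.8101 27.659 ] 51.1
A3 filt 160 [429.9605 -48.1648] [33.9657 24.0684] 51.9
A4 filt 130 [429.8222 -51.3032] [41.4562 29.8639] 52.1
A4 filt 160 [429.6802 -51.3101] [40.4937 28.7264] 51.9
A1 hs 130 [ 442.1556 -241.3651] [61.4515 44.4803] 40.3
A1 hs 160 [ 442.1084 -241.6517] [61.0762 42.9997] 40.4
A2 hs 130 [ 441.615  -245.0816] [55.2252 35.9719] 41.1
A2 hs 160 [ 441.7114 -245.1625] [54.7232 35.2205] 40.4
A3 hs 130 [ 437.8799 -241.5015] [58.3746 46.7249] 41.4
A3 hs 160 [ 437.8441 -241.4012] [58.1189 45.7967] 40.6
A4 hs 130 [ 438.218  -245.3173] [51.1746 38.65  ] 41.1
A4 hs 160 [ 438.1954 -245.4698] [50.4619 37.9381] 40.4
```

```bash
cat > pp.py <<'E'
from m import *
import h,m
_cp=h.campose
def cp(n,toolp=None):
    p,T=_cp(n,toolp)
    if n=="wrist": T=T.copy(); T[:3,3]-=toolp[1][:,2]*.00065
    return p,T
h.campose=cp
def look(name,obj,a,z,half,zt=.15,**kw):
    r=R(a);ctrl.goto(np.array([obj[0],obj[1],zt])-.083*r[:,2]+[0,0,0],r)
    ctrl.sleep(.15)
    im,tp=shot(name)
    c,s,ang,k=meas(name,(obj[0],obj[1],z),z,half,view=(im,tp),**kw)
    v=im.copy();cv2.drawContours(v,[k],-1,(255,0,255),1);cv2.imwrite(f"pics/{name}_d.png",v)
    print(name,c,np.array(s),round(ang,1),"t",ctrl.current_t());return c/1000,s,ang
def pick(x,y,a,zt,op):
    ctrl.goto((x,y,.11),R(a))
    ctrl.command_gripper(op)
    ctrl.move_l((x,y,zt),vel=.12)
    ctrl.command_gripper(0);print("w mm",ctrl.current_grip_width()*91)
    ctrl.move_l((x,y,.13),vel=.2);print("w mm",ctrl.current_grip_width()*91,"t",ctrl.current_t())
def place(x,y,a,zt,op):
    ctrl.goto((x,y,.13),R(a))
    ctrl.move_l((x,y,zt+.015),vel=.15);ctrl.sleep(.1)
    hit=ctrl.move_l((x,y,zt-.001),vel=.03,contact_N=4)
    print("hit",hit,np.array(ctrl.current_tool_pos()),"want z",zt,ctrl.current_contact_force())
    ctrl.command_gripper(op);ctrl.sleep(.1)
    ctrl.move_l((x,y,.13),vel=.15);print("t",ctrl.current_t())
E
python3 - <<'E'
from pp import *
look("LA",(.4618,.1555),4.5,.0085,.04,vmin=130,smax=60)
E
```

```text
LA [459.893  168.0743] [24.8761 17.0488] -85.5 t 10.5583
```

View pics/LA_d.png

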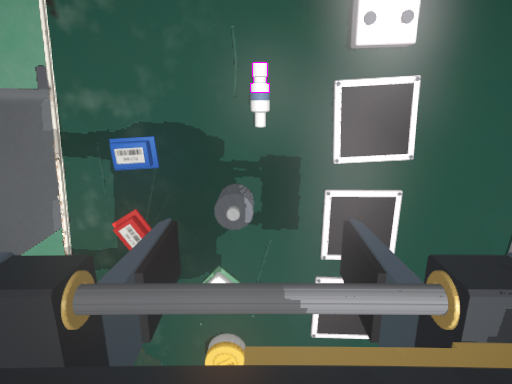

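```bash
python3 - <<'E'
from pp import *
for th in (90,110,130):
  c,s,a,k=meas("LA",(.4618,.1555,.0085),.0085,.045,mode=lambda im,h:im[...,0]>th);print(c,s,a,cv2.boundingRect(k))
E
```

```text
[480.1553 153.4191] (62.870296478271484, 57.01344680786133) 0.7459088563919067 (246, 61, 71, 70)
[461.1057 152.7198] (55.68310546875, 17.306806564331055) -85.44182968139648 (250, 62, 20, 66)
[461.1372 152.7323] (55.7519645690918, 17.041004180908203) -84.98580741882324 (250, 62, 20, 66)
```

```bash
python3 - <<'E'
from pp import *
pick(.4611,.1527,4.7,.004,.6)
place(.5762,-.0642,2.8,.009,.6)
E
python3 - <<'E'
from pp import *
c,s,a=look("LF",(.4312,-.0493),-38,.016,.034,vmin=150,smax=60)
E
```

```text
w mm 14.623047727902856
w mm 14.800059762978936 t 14.2333
hit True [ 0.576  -0.0642  0.0088] want z 0.009 [ 0.2827 -0.2107  3.6858]
t 18.475
LF [429.8341 -48.3878] [39.1096 27.521 ] 52.2 t 19.5
```

View pics/LF_d.png

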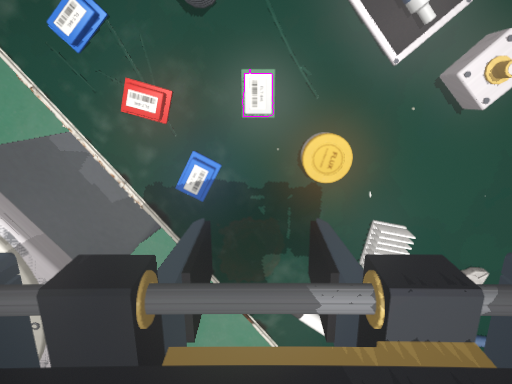

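```bash
python3 - <<'E'
from pp import *
im,tp=load("LF")
cv2.imwrite("pics/LFz.png",cv2.resize(im[55:130,220:300],None,fx=7,fy=7,interpolation=cv2.INTER_CUBIC))
print(ray2plane("wrist",(258.5,93.5),.001,tp),ray2plane("wrist",(258,95),.016,tp), proj("wrist",[tp[0]+.083*tp[1][:,2]-[0,0,.15]],tp))
E
```

```text
[[ 0.4302 -0.0492  0.001 ]] [[ 0.4291 -0.05    0.016 ]] [[260.3789  92.1253]]
```

View pics/LFz.png

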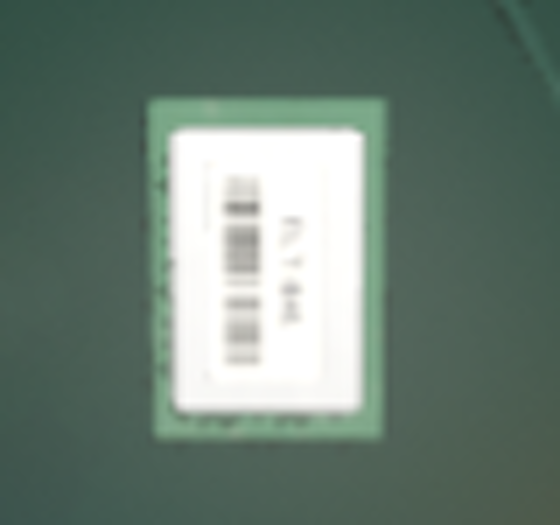

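```bash
python3 - <<'E'
from pp import *
pick(.4302,-.0492,-37.8,.004,.62)
place(.5740,.0342,4.2,.009,.62)
look("LD",(.445,.0495),0,.042,.012,vmin=140,smax=60)
im,tp=load("LD")
cv2.imwrite("pics/LDz.png",cv2.resize(im[:220,120:400],(784,616)))
E
```

```text
w mm 30.05788456895794
w mm 29.89791803140971 t 22.55
hit True [0.5738 0.0342 0.0088] want z 0.009 [ 0.5416 -0.2013  2.1462]
t 26.3583
LD [445.1228  49.0275] [24.4972 24.3377] -44.0 t 27.2
```

View pics/LD_d.png

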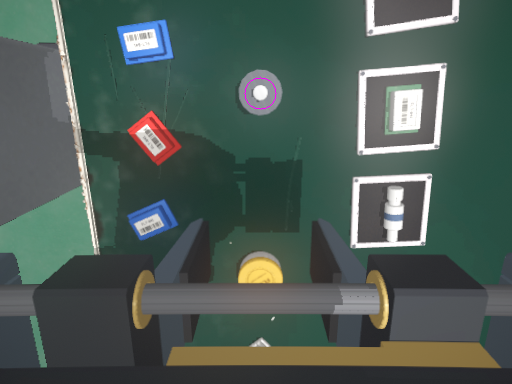

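```bash
python3 - <<'E'
from pp import *
im,tp=load("LD")
g=cv2.medianBlur(cv2.cvtColor(im,cv2.COLOR_BGR2GRAY),3)
c=cv2.HoughCircles(g[50:140,210:310],cv2.HOUGH_GRADIENT,1,30,param1=100,param2=12,minRadius=17,maxRadius=26);print(c)
p=ray2plane("wrist",(260,93),.034,tp)[0];print(p)
pick(p[0],p[1],0,.004,.65)
place(.5702,.1389,7.5,.009,.65)
c,s,a=look("LH",(.4400,-.2465),-49.5,.026,.04,vmin=140,smax=60)
E
```

```text
[[[50.5 41.5 22.3]]]
[0.4451 0.0492 0.034 ]
w mm 35.01708454789287
w mm 35.308389622365866 t 30.2333
hit True [0.5701 0.1389 0.0089] want z 0.009 [ 0.6441 -0.3794  2.2184]
t 33.975
LH [ 438.2423 -247.7322] [49.3462 35.1921] 40.7 t 35.925
```

View pics/LH_d.png

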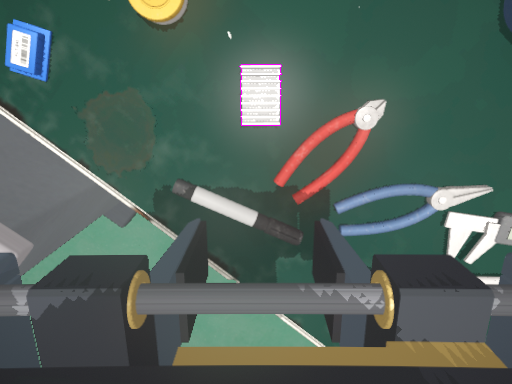

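```bash
python3 - <<'E'
from pp import *
r=R(0)
for n,o in (("CR",(.5762,-.0642)),("CM",(.574,.0342)),("CL",(.5702,.1389))):
    ctrl.goto(np.array([o[0],o[1],.15])-.083*r[:,2],r);ctrl.sleep(.15);im,tp=shot(n)
    c=proj("wrist",[(o[0],o[1],.012)],tp)[0].astype(int);print(n,c,ctrl.current_t())
    x0,y0=c[0]-60,max(0,c[1]-60)
    cv2.imwrite(f"pics/{n}z.png",cv2.resize(im[y0:y0+120,x0:x0+120],None,fx=5,fy=5,interpolation=cv2.INTER_CUBIC))
    print("crop origin",x0,y0)
i=[cv2.resize(cv2.imread(f"pics/{n}z.png"),(400,400)) for n in("CM","CR")]
cv2.imwrite("pics/C2.png",np.hstack(i))
E
```

```text
CR [261  91] 37.1167
crop origin 201 31
CM [260  91] 37.7917
crop origin 200 31
CL [260  91] 38.4917
crop origin 200 31
```

View pics/C2.png

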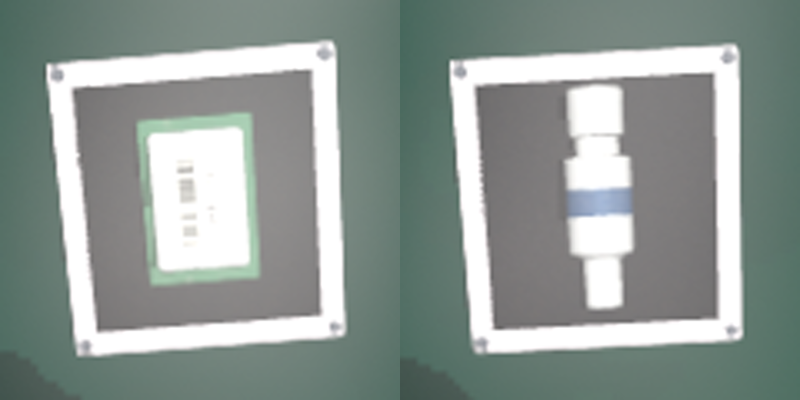

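View pics/CLz.png

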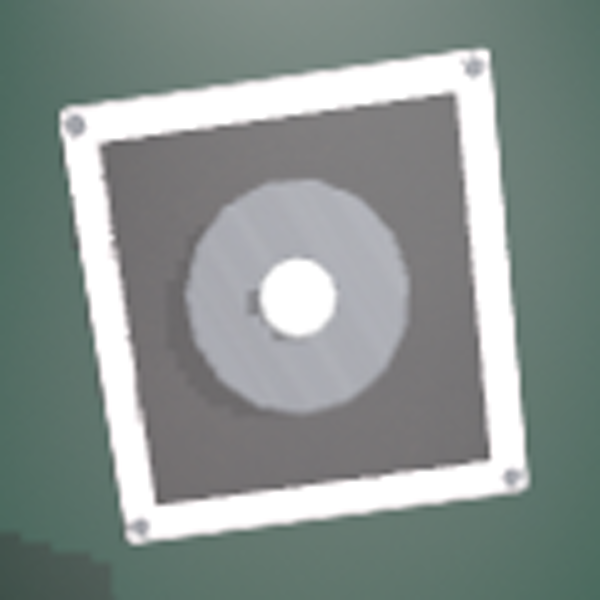

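```bash
python3 - <<'E'
from pp import *
ctrl.goto((.45,-.15,.15),R(-49.3))
pick(.4382,-.2477,-49.3,.004,.65)
place(.5736,.0346,4.4,.0255,.6)
r=R(0);o=(.5738,.0344)
ctrl.goto(np.array([o[0],o[1],.18])-.083*r[:,2],r);ctrl.sleep(.15);im,tp=shot("FH")
print(meas("FH",(o[0],o[1],.047),.047,.035,vmin=150,smax=60)[:3],ctrl.current_t())
cv2.imwrite("pics/side9.png",ctrl.read_camera("side"));cv2.imwrite("pics/top9.png",ctrl.read_camera("top"))
a=cv2.resize(im[:260,100:420],(480,390));b=cv2.resize(cv2.imread("pics/side9.png")[140:300,200:340],(320,366))
b=cv2.copyMakeBorder(b,0,24,0,0,cv2.BORDER_CONSTANT);cv2.imwrite("pics/F.png",np.hstack([a,b]))
E
```

```text
w mm 33.9011007014886
w mm 33.795544250480134 t 42.475
hit True [0.5734 0.0346 0.0251] want z 0.0255 [-0.0597  0.0223  5.4812]
t 46.4917
(array([573.3044,  38.7912]), (56.772499084472656, 43.24298858642578), -85.919442653656) 47.1667
```

View pics/F.png

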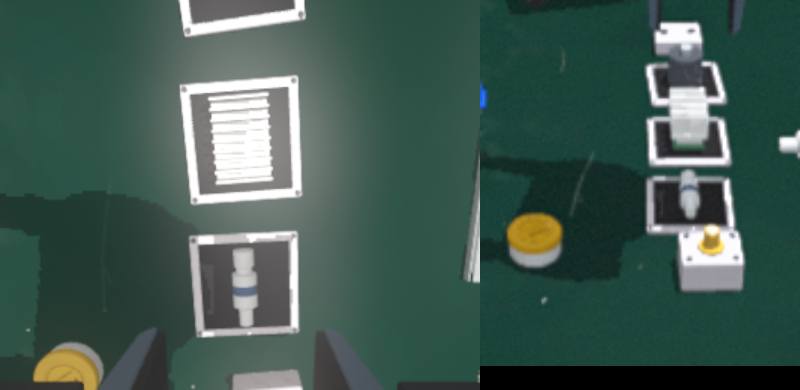

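```bash
python3 - <<'E'
from pp import *
for hf in(.029,.031): print(meas("FH",(.5736,.0346,.047),.047,hf,vmin=150,smax=60)[:3])
print(meas("FH",(.574,.0342,.005),.005,.058,vmin=170)[:3])
t0,t1=[cv2.imread(f"pics/top{i}.png") for i in(0,9)]
for t in(t0,t1):
    h_=cv2.cvtColor(t,cv2.COLOR_BGR2HSV)[190:230,295:340];mm=cv2.moments(((h_[...,1]>150)&(h_[...,0]<35)&(h_[...,2]>120)).astype(np.uint8));print("flux px",mm["m10"]/mm["m00"]+295,mm["m01"]/mm["m00"]+190)
E
```

```text
(array([572.5912,  36.9005]), (53.19221878051758, 34.91094970703125), -85.6429214477539)
(array([572.4893,  37.649 ]), (54.7497673034668, 34.95621109008789), -85.49047708511353)
(array([573.4004,  33.4537]), (76.35796356201172, 76.22915649414062), -85.75806045532227)
flux px 316.9494584837545 210.25992779783394Traceback (most recent call last):
  File "<stdin>", line 6, in <module>
ZeroDivisionError: float division by zero
```

```bash
python3 - <<'E'
from pp import *
im,tp=load("FH");print(proj("wrist",[(.5736,.0346,.047),(.5736,.0346,.005)],tp))
cv2.imwrite("pics/FHz.png",cv2.resize(im[40:150,205:315],None,fx=5.4,fy=5.4,interpolation=cv2.INTER_CUBIC))
ctrl.goto((.45,.25,.25),R(0));cv2.imwrite("pics/top10.png",ctrl.read_camera("top"));print(ctrl.current_t())
cv2.imwrite("pics/side10.png",ctrl.read_camera("side"))
for i in (0,10):
    t=cv2.imread(f"pics/top{i}.png")
    h_=cv2.cvtColor(t,cv2.COLOR_BGR2HSV)[190:230,295:340];mm=cv2.moments(((h_[...,1]>150)&(h_[...,0]<35)&(h_[...,2]>120)).astype(np.uint8));print("flux px",mm["m10"]/mm["m00"]+295,mm["m01"]/mm["m00"]+190)
E
```

```text
[[261.6071  93.2953]
 [261.4991  93.4214]]
48.5667
flux px 316.9494584837545 210.25992779783394
flux px 316.9166666666667 210.2536231884058
```

View pics/FHz.png

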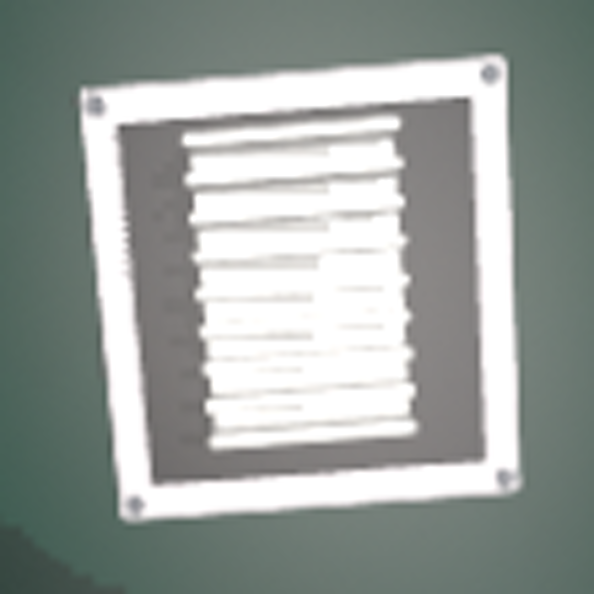

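View pics/side10.png

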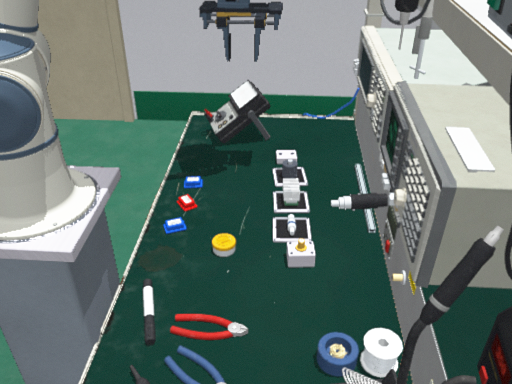

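```bash
python3 - <<'E'
from bench import ctrl
ctrl.sign_off();print(ctrl.current_t())
E
```

```text
the job is handed in; nothing more can be done
the job is handed in; nothing more can be done
```

The test chain is set out and the job was handed in at about 49 s of the 107 s allowed. No verdict came back.

- **Layout:** The source block is at the right (-y) end. The attenuator went on the right pad along the row, the filter module on the middle pad and the dummy load on the left pad. The heatsink went on last, fins up on the module with long sides parallel.
- **Pads:** In overhead wrist views after placing, each part was within about 1 mm of its pad's centre. The attenuator, about 1 mm off along the row, was the furthest out.
- **Heatsink:** Its fin corners were about 0.5 mm in x and 1.1 mm in y off the pad centre, so about 1 mm or less off the module. I judged its angle to match the module's to within about a degree.
- **Bystanders:** The flux tin's position in the top view had moved less than 0.1 pixel from the start. The blue and red look-alikes were not handled, and the final side view shows them in place. The arm was clear of everything.
- **Checks that failed or disagreed:**
  - The automatic outline of the heatsink on the module leaked onto the pad's frame and read about 2 to 4 mm too far in y. I used the fin corners from the enlarged picture instead.
  - The first attenuator views disagreed by about 3 mm along its length, so I used the later one taken from directly overhead.

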